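# Snap the retaining clip onto the tube rotator's shaft

### The job

The rotor of the tube rotator has been put back on its shaft and now needs its retaining clip: take the clip out of its rack and push it sideways, from above, into the groove of the shaft just outside the rotor's hub until it has snapped fully home. Leave it there by itself, square and upright, and do not knock the two bottles about.

Things in the scene. Friction and masses are not known exactly. Their poses are not given: they have to be found in the camera images.
- clip_grip (a point): Grip point of the loose retaining clip (dark steel, 12 mm thick, 54 mm wide, 93 mm tall, about 0.16 kg): the middle of its upright tab, 26 mm wide along x, 12 mm thick along y, 48 mm tall. Tab top 21 mm above this point; below it the 54 mm wide bridge starts 23 mm down. Axes: x across the clip, y through its thickness, z up the tab. The two sprung arms hang under the bridge, mouth downwards.
- clip_seat (a point): Same clip and axes: centre of its seat, 56 mm straight below clip_grip. It coincides with the shaft's axis when the clip is home. The rounded arm tips lie 12 mm below and 14.5 mm to each side of it (tip radius 5 mm, mouth 19 mm). Each arm swings out on a spring; snapping over the groove takes about 7 to 15 N of push; some 6 mm above home the resistance vanishes and the clip pulls itself onto its seat.
- shaft_ref (a point): Point on the axis of the fixed, level shaft of the tube rotator (grey foot, white gearbox 128 mm tall), 90 mm above the worktop. Axes: y along the shaft towards rotor and gearbox, z up. Shaft 44 mm in diameter; its ONE groove is 16 mm wide, 28 mm in diameter at the root. Here the shaft is always plain; its free end is 15 to 50 mm on towards -y. Gearbox face at y = +110 mm; its top is 52 mm above the axis.
- rack: Fixed aluminium rack, 86 x 40 x 40 mm; origin under its centre. The clip stands in its slot, which runs along x (13.5 mm wide, floor 10 mm and walls 40 mm above the worktop); lift the clip straight up 35 mm to clear it. Between rack and rotator stands a black micromanipulator, up to 0.38 m tall, x 0.43 to 0.62, y -0.17 to 0.0 m from the robot's base: carry the clip round its near side. The tall microscope stands beyond the rack, to the left.
- groove_zone (a point): Point on the shaft's axis, axes as shaft_ref, 37 mm from it towards the rotor. The groove's middle lies within 18 mm of here along y and is NOT measured: see it or feel for it. The rotor's hub (60 mm diameter) starts 11 mm beyond the groove's middle, the rotor (90 mm) 33 mm beyond. On the plain shaft the clip stops with clip_seat 34 mm above the axis; in the groove it drops to 24 mm before its arms must spread.
- buffer_bottle: White bottle with a screw cap, 34 mm diameter, 65 mm tall, standing loose; origin under its centre. Leave alone.
- medium_bottle: Pink bottle with a white screw cap, 42 mm diameter, 87 mm tall, standing loose; origin under its centre. Leave alone.

How it is judged:
By the outcome, as a careful person would: the job done as asked, in the order asked, and still so for the second after the job is handed in, with the robot touching nothing.
It also fails if it takes over 58 s, if anything falls off the work surface, if the arm or the gripper's body presses on something with over 40 N, if the wrist force passes 120 N, or if a joint passes its speed limit or range.

### The arm

A 7-joint arm with a two-finger parallel gripper is mounted at the origin on a cart in front of the work surface, level with it; the furniture and walls round the work are solid. World frame = base frame: x ahead of the robot, y to its left, z up, the work surface at z = 0. Lengths are in m, angles in rad, forces in N, time in s.
With the tool pointing down it reaches from about 0.425 to 0.925 m from the base axis. Payload 6.8 kg.
Tool frame: the origin (TCP) lies midway between the tips of the shut fingers; the grasp point (between the pads) lies 19 mm behind it; z points along the fingers, y is the line along which they close (so a half turn about z gives the same grasp; the last joint's range is limited). The gripper opens to 85 mm and grips with 20 to 120 N. Pads are 22 mm wide; open, the fingers measure 114 mm over their backs; the gripper's body (76 mm by 85 mm) begins 54 mm behind the grasp point. The pads swing forward as they close: fully open they stand 13 mm farther back than shut.
Start: joints at [1.011, 0.477, 0.022, 1.555, -0.011, 1.109, -0.083], TCP at [0.295, -0.607, 0.231] pointing down, gripper open.
Joint ranges: [-2.96, 2.96], [-0.34, 2.1], [-1.41, 1.46], [0.24, 2.44], [-1.37, 4.51], [0.17, 1.92], [-2.96, 2.96]. Speed limits (rad/s): [2.39, 2.39, 3.14, 3.14, 3.14, 3.14, 3.14].

### API

Orientations are given as a rotation vector (axis times angle).
In Python, from bench import r gives the robot as it stands. The module is installed in compiled form; this text tells all that it offers.
- The arm moves only by the tool apply_moves, never from a script. Its argument "rows" is a list of rows, each a list of 6 numbers: the shift along the tool's x, y, z scaled (see below), then the turn, a rotation vector about the tool's x, y, z scaled (see below). A call has 1 to 5 rows; each row is the pose to reach, as a shift and turn from the pose commanded when the call began, along the tool's axes at that moment; what a row does not reach only later rows make up. The controller multiplies each number of a shift by 0.25 m and each number of a turn by 90 degrees. A row lasts 1/8 s, in which the tool goes at most 62.5 mm and 10.7 degrees, less where a joint would pass 70% of its speed; a pose out of reach is approached as far as the arm can. A call with a number of a shift or a turn outside -1 to 1 is refused whole. A call with a gripper value outside its range is refused whole. "claw" is the opening, from 0 (shut) to 1 (fully open), set as the call begins (left out, the last holds). The fingers move at their own pace and stop on an object; "newtons" is the grip in N (left out, the last holds). Time passes only in rows, so rows that repeat a pose let the fingers close. It gives the time, the measured TCP pose, the force, the opening and the grip force at its end, in the units of the state.
- r.get_obs(): the state, without advancing time (a new reading comes with each control period).
- r.grab_frame(name): name is "scene" or "side" or "wrist"; returns a dict with "pixels" (400x640x3 uint8, red, green, blue), "intrinsics" (3x3 intrinsics, pixels), "dist" ([k1, k2, p1, p2, k3] as OpenCV has them; the pictures are not rectified), "eye" and "attitude" of the camera in the world. Camera axes: x right, y up, looking along -z (the intrinsics and any distortion apply to the point x, -y, -z); pixel columns grow to the right and rows downward; lengths in m; the calibration is good to about 2 mm. A picture is of the moment at which its call begins. There is no depth.
- r.hand_in(): hands the job in; it is judged then, once.
Trained networks look in a picture, given as the dict that the camera call returned (one of the last four; its "shot" number tells which), for a name from the list of things; names that differ only in an ending like _2 or _b are one class to them, and where a whole thing is asked for, a point or a joint stands for the part that bears it (a point fixed in the world has none). Each returns a list of dicts, best first, with "conf" (0 to 1); they miss things now and then, are a little off and sometimes report something else, mostly with a low value. They report only what shows in the picture. A call takes as long as a camera call.
- r.search_frame(picture, thing): "rect" ([left, top, width, height] in pixels, round what is visible of it).
- r.outline_of(picture, thing): "pixels" (400x640 bool, what is visible of it) and "rect" ([left, top, width, height] in pixels, round what is visible of it).
- r.landmark_of(picture, thing): "point" ([column, row] in pixels: a listed point, or the origin of a listed thing).
The state is a dict: "clock": time; "joints": joint angles; "qvel": joint speeds; "tau": joint torques, N m; "tcp_pos": TCP position; "orientation": TCP orientation; "contact_force": force on the tool from outside, world axes, zero at the start; "moment": the same for the moment, N m; "grip_width": finger opening in m; "gripper_force": force on a finger pad.
Only numpy, scipy, OpenCV 4.12 (cv2) and the standard library are available. Lean on these libraries where they do the work, as an engineer would, in place of code of your own. Each camera call takes 0.05 s, during which the arm holds its last target. There are 200 camera calls.

## Working session

There is one attempt and no reset: what is moved stays moved. The work goes in short steps, Python scripts to look and compute and a tool call to move; the robot and the scene stay as the last step left them, time stands still between calls to the robot, and variables do not carry over. Pictures are saved under pics/ and viewed, at most 10 in all, crops included, and the job is handed in when it is done.

Besides the shell and the picture viewer there is one more tool, called after "Call:" as a command line: name --pt "numbers of a row" for each row, then --argument value for the rest. apply_moves: Moves the arm, as the interface text tells. Its arguments: {"type":"object","properties":{"rows":{"type":"array","items":{"type":"array","items":{"type":"number"}}},"claw":{"type":"number"},"newtons":{"type":"number"}},"required":["rows"]}

```bash
mkdir -p pics
cat > h.py <<'E'
import numpy as np, cv2
from scipy.spatial.transform import Rotation as R
from scipy.optimize import least_squares
from bench import r
def rot(a):
    a=np.array(a,float)
    if a.shape==(3,3): return a
    return R.from_rotvec(a).as_matrix() if a.size==3 else R.from_quat(a).as_matrix()
def ray(f,px):
    K=np.array(f["intrinsics"],float);d=np.array(f["dist"],float)
    u=cv2.undistortPoints(np.array([[px]],float),K,d)[0,0]
    v=rot(f["attitude"])@np.array([u[0],-u[1],-1.0])
    return np.array(f["eye"],float),v/np.linalg.norm(v)
def proj(f,P):
    K=np.array(f["intrinsics"],float);d=np.array(f["dist"],float)
    c=(np.atleast_2d(P)-np.array(f["eye"]))@rot(f["attitude"])
    return cv2.projectPoints(c*[1,-1,-1],np.zeros(3),np.zeros(3),K,d)[0][:,0]
def tri(rays):
    A=np.zeros((3,3));b=np.zeros(3)
    for o,v in rays:
        M=np.eye(3)-np.outer(v,v);A+=M;b+=M@o
    p=np.linalg.solve(A,b)
    return p,[np.linalg.norm((np.eye(3)-np.outer(v,v))@(p-o))*1e3 for o,v in rays]
def onz(o,v,z): return o+v*(z-o[2])/v[2]
def save(f,n,crop=None,s=1):
    im=f["pixels"][:,:,::-1]
    if crop: x,y,w,h=crop; im=im[y:y+h,x:x+w]
    cv2.imwrite("pics/"+n,cv2.resize(im,None,fx=s,fy=s,interpolation=cv2.INTER_CUBIC))
E
cat > a.py <<'E'
from h import *
np.set_printoptions(precision=4,suppress=True)
o=r.get_obs();print(o)
F={n:r.grab_frame(n) for n in("scene","side","wrist")}
for n,f in F.items():
    save(f,n+"0.png"); print(n,np.array(f["eye"]),np.shape(f["attitude"]),f["dist"])
Z=dict(rack=0,buffer_bottle=0,medium_bottle=0,shaft_ref=.09,groove_zone=.09)
for t in("clip_grip","clip_seat","shaft_ref","groove_zone","rack","buffer_bottle","medium_bottle"):
    rs=[]
    for n,f in F.items():
        for l in r.landmark_of(f,t)[:2]:
            ry=ray(f,l["point"]);print(t,n,round(l["conf"],2),np.array(l["point"]),onz(*ry,Z[t]) if t in Z else "")
            if l["conf"]>.4 and n!="wrist": rs.append(ry)
    if len(rs)>1: print("  TRI",*tri(rs))
E
python3 a.py; python3 -c "
import cv2,numpy as np
a=cv2.imread('pics/scene0.png');b=cv2.imread('pics/side0.png')
cv2.imwrite('pics/both0.png',cv2.resize(np.vstack([a,b]),(480,600)))"
```

```text
{'clock': 0.0, 'joints': array([ 1.0109,  0.4778,  0.0224,  1.5565, -0.0115,  1.1093, -0.0831]), 'qvel': array([-0.0012, -0.0012, -0.0008,  0.0028, -0.0001, -0.0001, -0.0014]), 'tau': array([  0.0011, -59.6448,   1.6085, -28.1197,   0.0125,   0.0094,
        -0.    ]), 'tcp_pos': array([ 0.2944, -0.6067,  0.2303]), 'orientation': array([-3.0601, -0.7033,  0.0008]), 'contact_force': array([0.5436, 0.5623, 0.223 ]), 'moment': array([ 0.0304,  0.0029, -0.0438]), 'gripper_force': 0.0, 'grip_width': 0.08546053454499423}
scene [-0.0981  0.5946  0.5105] (3,) [-0.1144  0.      0.      0.      0.    ]
side [0.1855 0.6153 0.8505] (3,) [0.0409 0.     0.     0.     0.    ]
wrist [ 0.3553 -0.5785  0.3736] (3,) [-0.005  0.     0.     0.     0.   ]
clip_grip scene 0.67 [273.8 230.8] 
clip_grip side 0.79 [289.6 256.7] 
  TRI [0.4828 0.0598 0.0771] [np.float64(1.8510777748322713), np.float64(1.8510777748321723)]
clip_seat scene 0.86 [272.5 249.6] 
clip_seat scene 0.7 [383.2 238. ] 
  TRI [-0.0981  0.5946  0.5105] [np.float64(2.1709412894961314e-13), np.float64(2.2260266921827604e-13)]
shaft_ref side 0.93 [346.5 151.2] [ 0.4898 -0.2936  0.09  ]
groove_zone side 0.7 [330.  148.2] [ 0.5323 -0.2889  0.09  ]
groove_zone side 0.22 [290.8 275.7] [0.4552 0.1087 0.09  ]
rack scene 0.89 [276.6 262.8] [0.4773 0.0616 0.    ]
rack side 0.77 [292.9 280. ] [0.4782 0.0572 0.    ]
  TRI [ 0.4792  0.0579 -0.0016] [np.float64(1.590246849494631), np.float64(1.5902468494944864)]
medium_bottle scene 0.87 [382.8 235.6] [ 0.3763 -0.1981  0.    ]
medium_bottle side 0.84 [374.9 220. ] [ 0.3709 -0.1794  0.    ]
  TRI [ 0.3663 -0.174   0.0113] [np.float64(4.592745512298969), np.float64(4.592745512298946)]
```

View pics/scene0.png

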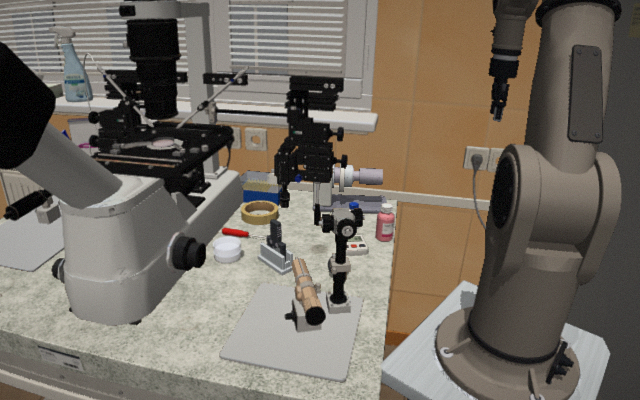

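View pics/side0.png

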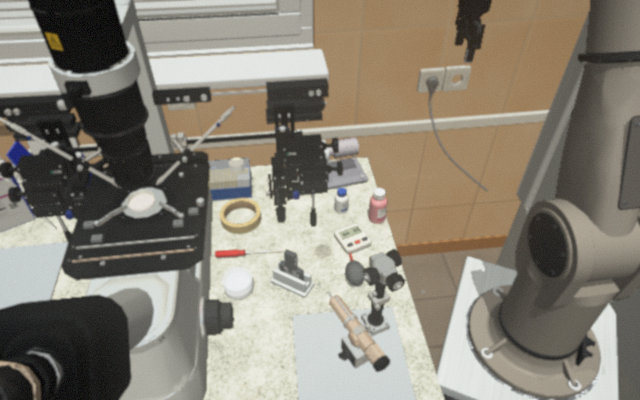

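The scene picture shows the clip in its rack near (275,245), the shaft's free end near (375,177) behind the manipulator, and the pink bottle at (386,225). The side picture shows the same, with the clip at (290,260) and the shaft at (345,147). I'll go to the shaft first for a close look from the wrist.

Call:
apply_moves --pt "0.92 -0.92 -0.4 0 0 0" --pt "0.92 -0.92 -0.4 0 0 0" --pt "0.92 -0.92 -0.4 0 0 0" --pt "0.92 -0.92 -0.4 0 0 0" --pt "0.92 -0.92 -0.4 0 0 0"

```text
clock: 1.82
tcp_pos: [0.393, -0.3231, 0.324]
orientation: [3.061, 0.704, 0.001]
contact_force: [1.5, 0.5, 0.2]
grip_width: 0.0853
gripper_force: 0.0
```

Call:
apply_moves --pt "0 0 0 0 0 0" --pt "0 0 0 0 0 0"

```text
clock: 2.08
tcp_pos: [0.3922, -0.3255, 0.3233]
orientation: [3.061, 0.703, -0.0]
contact_force: [-1.0, -0.3, -0.5]
grip_width: 0.0857
gripper_force: 0.0
```

```bash
sed -e 's/0.png/1.png/' a.py > b.py; python3 b.py; python3 -c "
from h import *
f=r.grab_frame('wrist');print(rot(f['attitude']),f['intrinsics'])"
```

```text
{'clock': 2.075, 'joints': array([ 0.6709,  0.1285, -0.1118,  1.8196,  0.0161,  1.194 , -0.5649]), 'qvel': array([ 0.0216,  0.0188,  0.0232,  0.0009,  0.0013, -0.0011,  0.0008]), 'tau': array([ -1.4202, -39.2094,  -1.2426, -29.4789,  -0.1311,   0.008 ,
        -0.0212]), 'tcp_pos': array([ 0.3922, -0.3255,  0.3233]), 'orientation': array([ 3.061 ,  0.7035, -0.0002]), 'contact_force': array([-0.9703, -0.2914, -0.5025]), 'moment': array([-0.0414,  0.0119,  0.0244]), 'gripper_force': 0.0, 'grip_width': 0.08573643670747665}
scene [-0.0981  0.5946  0.5105] (3,) [-0.1144  0.      0.      0.      0.    ]
side [0.1855 0.6153 0.8505] (3,) [0.0409 0.     0.     0.     0.    ]
wrist [ 0.4525 -0.298   0.4658] (3,) [-0.005  0.     0.     0.     0.   ]
clip_grip scene 0.83 [272.1 228.1] 
clip_grip side 0.94 [287.6 256.7] 
  TRI [0.4832 0.0656 0.0849] [np.float64(0.5612032026803685), np.float64(0.5612032026802823)]
clip_seat scene 0.92 [272.9 249.7] 
clip_seat scene 0.47 [382.5 237. ] 
clip_seat side 0.84 [292.6 274.4] 
  TRI [0.3379 0.129  0.1528] [np.float64(56.75660383368387), np.float64(135.084
[... 508 characters left out ...]
0079] [np.float64(0.5352461057414296), np.float64(0.535246105741417)]
buffer_bottle side 0.8 [340.1 210.1] [ 0.4599 -0.1783  0.    ]
buffer_bottle wrist 0.65 [231.2  58.8] [ 0.4595 -0.1793  0.    ]
medium_bottle scene 0.7 [384.3 239.7] [ 0.3625 -0.1838  0.    ]
medium_bottle side 0.62 [372.9 218.9] [ 0.3765 -0.1811  0.    ]
  TRI [ 0.3779 -0.2019 -0.0164] [np.float64(4.898087360050369), np.float64(4.89808736005042)]
[[ 4.37015689e-01  8.67005511e-01  2.39413305e-01]
 [-8.99453587e-01  4.21465774e-01  1.15541534e-01]
 [-7.29366711e-04 -2.65834619e-01  9.64018373e-01]] [[336.12551628   0.         311.24319372]
 [  0.         336.12551628 198.20044499]
 [  0.           0.           1.        ]]
```

View pics/wrist1.png

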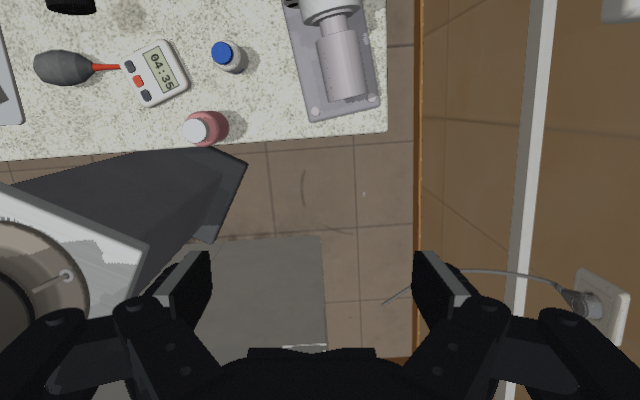

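The wrist view shows the shaft's free end at (347,100), its thick plain part to about (338,38), a thinner neck at (335,22) and the white hub above that. The camera looks backwards, so I move ahead for a clean view from above.

Call:
apply_moves --pt "0.4 0.16 0 0 0 0" --pt "0.4 0.16 0 0 0 0" --pt "0.4 0.16 0 0 0 0"

```text
clock: 3.7
tcp_pos: [0.5031, -0.3155, 0.3223]
orientation: [-3.059, -0.71, -0.001]
contact_force: [-1.1, 0.9, -0.6]
grip_width: 0.0855
gripper_force: 0.0
```

```bash
sed -e 's/0.png/2.png/' a.py > b.py; python3 b.py | grep -v "^scene\|^side"; python3 -c "
from h import *
f=r.grab_frame('wrist')
np.savez('w2.npz',**{k:np.array(v) for k,v in f.items()})
o,v=ray(f,[311,198]);print(onz(o,v,.09))
s=r.grab_frame('side');m=r.outline_of(s,'rack')
for q in m[:1]:
  print(q['conf'],q['rect'])
save(s,'sr.png',(240,225,90,90),6)
"
```

```text
{'clock': 3.7, 'joints': array([ 0.5758,  0.2793, -0.1504,  1.6341,  0.042 ,  1.2317, -0.6974]), 'qvel': array([ 0.031 , -0.0424,  0.0421,  0.0541,  0.0094,  0.0152,  0.0212]), 'tau': array([ -0.8612, -47.3747,  -1.0745, -30.7663,  -0.0461,  -0.2189,
        -0.2256]), 'tcp_pos': array([ 0.5031, -0.3155,  0.3223]), 'orientation': array([-3.0587, -0.7103, -0.0013]), 'contact_force': array([-1.1496,  0.8647, -0.6057]), 'moment': array([ 0.0113,  0.0835, -0.0294]), 'gripper_force': 0.0, 'grip_width': 0.08550155536153044}
wrist [ 0.5605 -0.2889  0.4658] (3,) [-0.005  0.     0.     0.     0.   ]
clip_grip scene 0.56 [271.9 230.8] 
clip_grip side 0.63 [287.6 255.8] 
clip_grip side 0.53 [294.8 284.7] 
  TRI [0.4518 0.105  0.1062] [np.float64(7.06311612306621), np.float64(28.276497105681994), np.float64(28.446761977834136)]
clip_seat scene 0.76 [270.9 249.9] 
clip_seat side 0.77 [292.8 272.6] 
  TRI [0.4726 0.0748 0.0436] [np.float64(5.29633026269738), np.float64(5.296330262697535)]
shaft_ref side 0.93 [347.4 148.2] [ 0.4919 -0.3058  0.09  ]
shaft_ref wrist 0.44 [191.  199.5] [ 0.4042 -0.208
[... 435 characters left out ...]
7 0.0645 0.    ]
buffer_bottle side 0.5 [339.4 210.6] [ 0.4608 -0.176   0.    ]
buffer_bottle wrist 0.59 [207.1 140.1] [ 0.4562 -0.1798  0.    ]
  TRI [0.1855 0.6153 0.8505] [np.float64(1.727142130481711e-13), np.float64(8.691244971990444e-14)]
medium_bottle scene 0.62 [382.3 237.7] [ 0.3714 -0.1886  0.    ]
medium_bottle side 0.81 [370.5 216.2] [ 0.3846 -0.1874  0.    ]
medium_bottle side 0.44 [288.2 259.6] [ 0.5113  0.0109 -0.    ]
medium_bottle wrist 0.85 [193.8 197.9] [ 0.3707 -0.1925  0.    ]
  TRI [ 0.3706 -0.006   0.1107] [np.float64(95.30683027341523), np.float64(59.576043803736205), np.float64(135.01079439558325)]
[ 0.46732377 -0.33362087  0.09      ]
0.75 [273.0, 265.4, 41.6, 32.8]
```

View pics/wrist2.png

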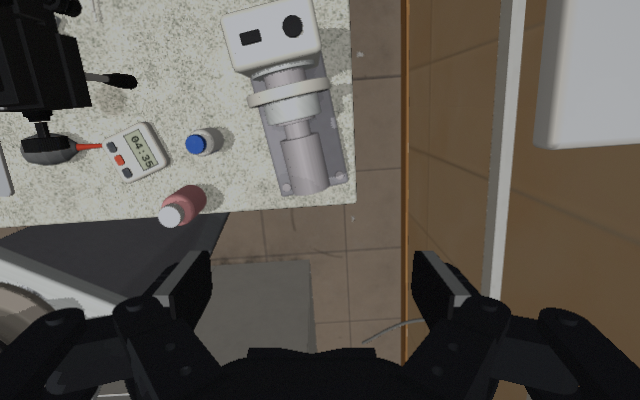

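View pics/sr.png

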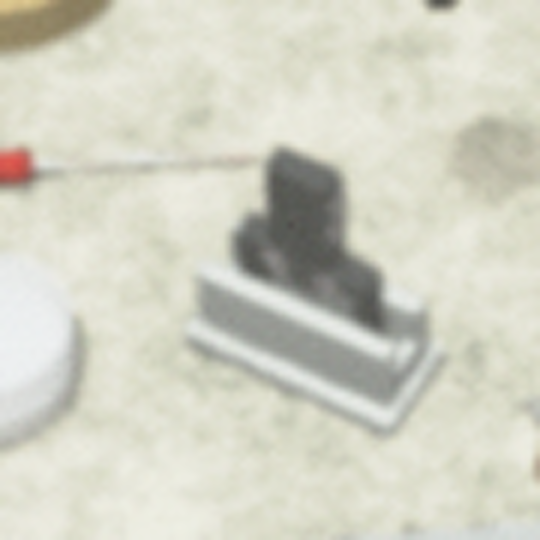

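Wrist view 2: the groove is the narrow neck at about (297,130), between the plain shaft (step near row 137) and the white hub (near row 122). The side crop shows the rack's base corners at (272,281), (304,297) and (314,284), with the clip tab upright in its slot.

```bash
python3 -c "
from h import *
s=r.grab_frame('side')
p=[onz(*ray(s,q),0.003) for q in ([271.7,280.3],[304.2,296.2],[313.8,283.2])]
for a in p: print(a)
d=p[0]-p[1];e=p[2]-p[1];print(np.linalg.norm(d),np.degrees(np.arctan2(d[1],d[0])),np.linalg.norm(e),np.degrees(np.arctan2(e[1],e[0])))
print('centre',(p[0]+p[2])/2)
f=r.grab_frame('wrist');save(f,'w2z.png',(250,85,100,115),5)
print(f['eye'])
"
```

```text
[0.51854904 0.07740928 0.003     ]
[0.43825027 0.08740596 0.003     ]
[0.43276555 0.04956419 0.003     ]
0.08091863209661368 -7.096445149621159 0.03823718010607707 -98.24692080791614
centre [0.4756573  0.06348673 0.003     ]
[ 0.56069334 -0.28889309  0.46634016]
```

View pics/w2z.png

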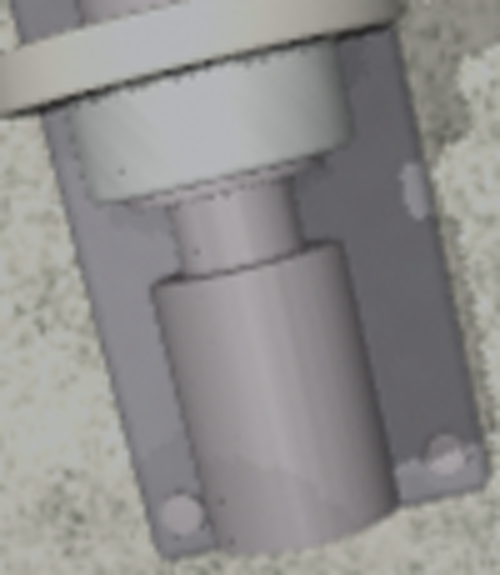

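The zoom shows the step of the plain shaft from (152,290) to (340,245), the groove root between them and the 44 mm collar in front of the hub, edge about (150,205) to (325,162). Now I fit the axis and groove.

```bash
cat > fit.py <<'E'
from h import *
f=r.grab_frame('wrist')
c=lambda L:[ray(f,[250+(x+.5)/5-.5,85+(y+.5)/5-.5]) for x,y in L]
Lf=c([(160,325),(180,405),(203,500)]);Rt=c([(348,280),(370,380),(392,475)])
st=c([(152,290),(340,245)]);co=c([(150,205),(325,162)])
def near(ry,p):
    a=np.array([np.cos(p[2]),np.sin(p[2]),0]);q=np.array([p[0],p[1],.09]);o,v=ry
    n=np.cross(a,v);n/=np.linalg.norm(n);d=(q-o)@n
    M=np.array([[a@a,-a@v],[-a@v,v@v]]);t=np.linalg.solve(M,[-(q-o)@a,(q-o)@v]);return d,t[0]
def res(p):
    e=[abs(near(x,p)[0])-.022 for x in Lf+Rt+st+co]
    e+=[near(x,p)[1]+.008 for x in st]+[near(x,p)[1]-.008 for x in co]
    return np.array(e)*1e3
s=least_squares(res,[.53,-.29,.1])
print(s.x,np.degrees(s.x[2]),s.fun.round(1))
E
python3 fit.py
```

```text
[ 0.53093506 -0.28642408  0.65749741] 37.67182666883542 [ 0.1 -0.2 -0.5 -1.1 -0.7 -0.   0.1 -1.4 -3.7 -1.  -1.5 -0.6  0.5  1.6]
```

Call:
apply_moves --pt "0 0 -0.25 0 0 0.1" --pt "-0.02 -0.15 -0.5 0 0 0.2" --pt "-0.095 -0.36 -0.56 0 0 0.3" --pt "-0.095 -0.56 -0.56 0 0 0.37" --pt "-0.095 -0.56 -0.56 0 0 0.37"

```text
clock: 5.82
tcp_pos: [0.4167, -0.1986, 0.4647]
orientation: [3.135, -0.197, 0.005]
contact_force: [0.6, -0.5, -0.1]
grip_width: 0.0856
gripper_force: 0.0
```

Call:
apply_moves --pt "-0.04 -0.25 0 0 0 0" --pt "-0.07 -0.5 0 0 0 0" --pt "-0.05 -0.75 0 0 0 0" --pt "0 -0.95 0.1 0 0 0" --pt "0 -0.95 0.1 0 0 0"

```text
clock: 6.45
tcp_pos: [0.4482, 0.0372, 0.4361]
orientation: [-3.135, 0.191, 0.005]
contact_force: [0.7, -0.5, -0.1]
grip_width: 0.0854
gripper_force: 0.0
```

```bash
cat > c.py <<'E'
from h import *
import sys
f=r.grab_frame('wrist');o=r.get_obs();print(o["tcp_pos"],o["orientation"],f["eye"],o["joints"].round(2))
T=rot(o["orientation"]);print("toolx yaw",np.degrees(np.arctan2(T[1,0],T[0,0])))
save(f,sys.argv[1])
for t,z in(("clip_grip",.082),("rack",0)):
    for l in r.landmark_of(f,t)[:2]: print(t,round(l["conf"],2),l["point"],onz(*ray(f,l["point"]),z))
E
python3 c.py w3.png
```

```text
[0.44838017 0.03463663 0.43702218] [ 3.13537774 -0.19716111 -0.0036277 ] [0.51572205 0.02793776 0.57910953] [ 0.23 -0.02 -0.43  1.72 -0.01  1.44 -1.9 ]
toolx yaw -7.196365312299241
rack 0.75 [292.0, 133.2] [0.47252631 0.06708651 0.        ]
```

View pics/w3.png

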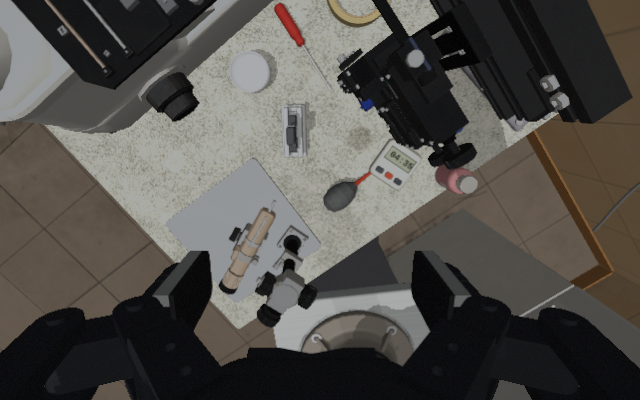

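Picture 3: the rack stands upright in the image at (293,130) with the clip in its slot, so the tool is almost aligned; the way down is clear.

Call:
apply_moves --pt "0.05 -0.08 0.25 0 0 0" --pt "0.094 -0.135 0.5 0 0 0" --pt "0.094 -0.135 0.75 0 0 0" --pt "0.094 -0.135 0.78 0 0 0"

```text
clock: 7.1
tcp_pos: [0.4739, 0.062, 0.2402]
orientation: [3.133, -0.206, -0.01]
contact_force: [0.1, 0.0, 0.4]
grip_width: 0.0856
gripper_force: 0.0
```

```bash
sed -i 's/^save.*/save(f,sys.argv[1],(220,60,200,140),4)/' c.py; python3 c.py w4.png
```

```text
[0.47463505 0.06233516 0.24083453] [ 3.13355635 -0.20638357 -0.00713435] [0.54174803 0.05236615 0.38299974] [ 0.17  0.18 -0.48  1.97  0.1   1.02 -2.06]
toolx yaw -7.536587221607282
clip_grip 0.68 [306.3, 177.9] [0.47702468 0.06510254 0.082     ]
rack 0.75 [308.4, 166.8] [0.47204166 0.0644081  0.        ]
```

View pics/w4.png

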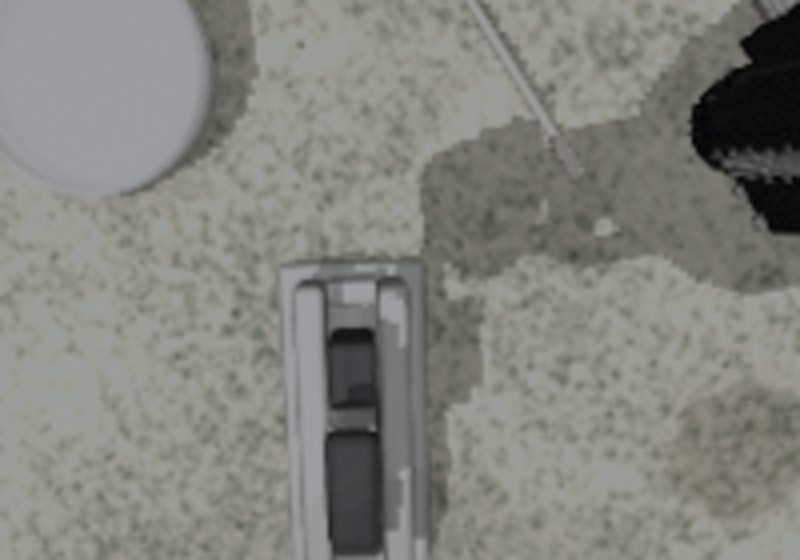

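The clip tab's top face is at about (309,184), bridge and slot in line with the image vertical to within ~1.5°.

```bash
python3 -c "
from h import *
f=r.grab_frame('wrist')
o=r.get_obs();T=rot(o['orientation']);p=onz(*ray(f,[308.7,183.5]),.103);print(p)
g=onz(*ray(f,[308.3,168.7]),.103);print(g)
d=np.array([p[0],p[1],.071])-o['tcp_pos'];print((T.T@d)/.25, T)
"
```

```text
[0.47949331 0.0646751  0.103     ]
[0.4924484 0.063294  0.103    ]
[ 0.00510886 -0.00383     0.69824309] [[ 9.91463960e-01 -1.30328683e-01  3.69459970e-03]
 [-1.30330840e-01 -9.91470499e-01  3.48291889e-04]
 [ 3.61769419e-03 -8.26839139e-04 -9.99993114e-01]]
```

Call:
apply_moves --pt "0.005 -0.004 0.25 0 0 -0.013" --pt "0.005 -0.004 0.5 0 0 -0.013" --pt "0.005 -0.004 0.69 0 0 -0.013" --pt "0.005 -0.004 0.69 0 0 -0.013"

```text
clock: 7.8
tcp_pos: [0.4769, 0.0645, 0.0701]
orientation: [3.136, -0.172, -0.004]
contact_force: [-0.4, 0.0, 0.3]
grip_width: 0.0851
gripper_force: 0.0
```

Call:
apply_moves --pt "0 0 0 0 0 0" --pt "0 0 0 0 0 0" --pt "0 0 0 0 0 0" --pt "0 0 0 0 0 0" --pt "0 0 0 0 0 0" --claw 0 --newtons 60

```text
clock: 8.43
tcp_pos: [0.4777, 0.065, 0.0714]
orientation: [3.137, -0.171, 0.002]
contact_force: [-0.9, -0.4, 7.1]
grip_width: 0.0109
gripper_force: 59.3
```

Call:
apply_moves --pt "0 0 -0.1 0 0 0" --pt "0 0 -0.25 0 0 0" --pt "0 0 -0.5 0 0 0" --pt "0 0 -0.75 0 0 0" --pt "0 0 -1 0 0 0"

```text
clock: 9.05
tcp_pos: [0.4764, 0.0649, 0.3224]
orientation: [3.137, -0.171, -0.001]
contact_force: [2.0, -0.9, -1.6]
grip_width: 0.0111
gripper_force: 58.7
```

Call:
apply_moves --pt "0 0 -0.25 0 0 0" --pt "0 0 -0.5 0 0 0" --pt "-0.08 0 -0.62 0 0 0" --pt "-0.15 0.1 -0.65 0 0 0" --pt "-0.2 0.3 -0.65 0 0 0"

```text
clock: 9.68
tcp_pos: [0.4186, -0.0029, 0.4837]
orientation: [-3.137, 0.163, -0.002]
contact_force: [2.1, -1.7, -1.7]
grip_width: 0.0111
gripper_force: 58.8
```

```bash
python3 -c "
from h import *
f=r.grab_frame('wrist');save(f,'w5.png',(220,100,200,250),2.4);o=r.get_obs();print(o)"
```

```text
{'clock': 9.725, 'joints': array([ 0.31143963, -0.09156236, -0.38867252,  1.69225198, -0.03115297,
        1.53537556, -1.76082453]), 'qvel': array([-0.01614937,  0.04315102, -0.01366928, -0.02870945,  0.02780719,
       -0.0181182 , -0.17137755]), 'tau': array([-10.53517073, -23.68229091, -11.60694569, -35.69348574,
        -2.8289929 ,  -1.23095658,  -0.24009244]), 'tcp_pos': array([ 0.4164924 , -0.01153019,  0.48336348]), 'orientation': array([ 3.13271088e+00, -1.80973916e-01, -1.20832305e-03]), 'contact_force': array([-2.72656293, -6.69076473, -3.10940693]), 'moment': array([-0.55425678,  0.19375515,  0.00464277]), 'gripper_force': 58.9522647857666, 'grip_width': 0.011222145145111499}
```

View pics/w5.png

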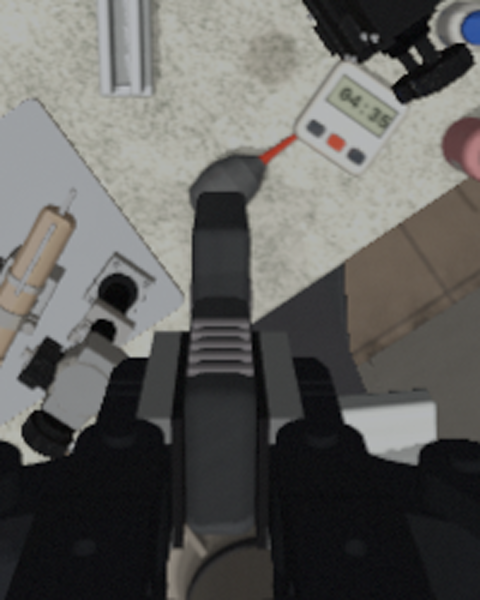

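The clip is held upright between the pads, its bridge seen at (220,260) in the crop, and the rack slot at top is empty. I carry it high past the near side.

Call:
apply_moves --pt "0.03 0.25 0 0 0 0.1" --pt "0.05 0.5 0 0 0 0.2" --pt "0.08 0.75 0 0 0 0.3" --pt "0.27 0.85 0 0 0 0.4" --pt "0.44 0.87 0 0 0 0.508"

```text
clock: 10.35
tcp_pos: [0.505, -0.2353, 0.4823]
orientation: [2.816, -1.391, -0.002]
contact_force: [0.9, 0.7, -1.7]
grip_width: 0.0111
gripper_force: 59.3
```

Call:
apply_moves --pt "0 0 0 0 0 0"

```text
clock: 10.48
tcp_pos: [0.5067, -0.2323, 0.4805]
orientation: [-2.823, 1.376, 0.007]
contact_force: [-1.1, 0.7, -2.4]
grip_width: 0.0111
gripper_force: 59.2
```

```bash
cat > d.py <<'E'
from h import *
G=np.array([.5309,-.2864,.09]);phi=np.radians(37.7)
f=r.grab_frame('wrist');o=r.get_obs();T=rot(o["orientation"]);t=o["tcp_pos"]
print(t,"yaw",np.degrees(np.arctan2(T[1,0],T[0,0])),"tilt",T[:,2],"F",o["contact_force"],o["joints"].round(2))
for n,k in(("clip_grip",.0106),("clip_seat",-.0454)):
    for l in r.landmark_of(f,n)[:1]:
        p=onz(*ray(f,l["point"]),t[2]+k);print(n,round(l["conf"],2),l["point"],"tool",T.T@(p-t)*1e3)
a=np.array([np.cos(phi),np.sin(phi),0]);b=np.array([np.sin(phi),-np.cos(phi),0])
print("to G along shaft, across(tool x):",(G-t)@a*1e3,(G-t)@b*1e3)
print("tool move to G, /.25:",T.T@(G-t)/.25)
E
python3 d.py
```

```text
[ 0.50551183 -0.23197951  0.48136037] yaw -51.867974105751216 tilt [-0.00307454  0.00175229 -0.99999374] F [-0.61905655  0.76460135 -2.32329711] [ 0.47  0.16 -0.18  1.44  0.03  1.55 -2.18]
clip_grip 0.8 [310.6, 270.9] tool [  0.05948941  -0.60385297 -10.6010683 ]
clip_seat 0.87 [314.5, 223.3] tool [ 1.73211252  1.55663332 45.39668878]
to G along shaft, across(tool x): -13.191885277401795 58.584318935128664
tool move to G, /.25: [0.2390611  0.05244191 1.564738  ]
```

Call:
apply_moves --pt "0.2 0.04 0.05 0 0 0.005" --pt "0.235 0.05 0.25 0 0 0.005" --pt "0.235 0.05 0.5 0 0 0.005" --pt "0.235 0.05 0.75 0 0 0.005" --pt "0.235 0.05 0.9 0 0 0.005"

```text
clock: 11.25
tcp_pos: [0.529, -0.2855, 0.2557]
orientation: [2.819, -1.386, -0.005]
contact_force: [0.3, -0.6, -1.4]
grip_width: 0.0119
gripper_force: 59.3
```

Call:
apply_moves --pt "0 0 0.15 0 0 0" --pt "0 0 0.15 0 0 0" --pt "0 0 0.15 0 0 0"

```text
clock: 11.62
tcp_pos: [0.5319, -0.2866, 0.2228]
orientation: [-2.819, 1.387, -0.004]
contact_force: [0.3, 1.0, -1.0]
grip_width: 0.0115
gripper_force: 59.2
```

```bash
python3 d.py; python3 -c "
from h import *
f=r.grab_frame('wrist');save(f,'w6.png',(200,100,240,180),3)"
```

```text
[ 0.53233789 -0.28675503  0.22321502] yaw -52.408192094941036 tilt [ 0.00347575 -0.00163689 -0.99999262] F [ 0.56190836 -1.11304925 -1.70742779] [ 0.51  0.37 -0.16  1.73  0.07  1.04 -2.15]
clip_grip 0.94 [310.9, 265.3] tool [  1.15873385   0.5129765  -10.59701895]
clip_seat 0.95 [313.2, 225.0] tool [-0.84072086  1.81112785 45.39428247]
to G along shaft, across(tool x): -0.9205807212506554 -1.1602115957943544
tool move to G, /.25: [-0.00645483  0.0046265   0.53283385]
```

Call:
apply_moves --pt "-0.003 0.003 0.12 0 0 0" --pt "-0.003 0.003 0.2 0 0 0" --pt "-0.003 0.003 0.2 0 0 0"

```text
clock: 12.2
tcp_pos: [0.5296, -0.2859, 0.17]
orientation: [2.819, -1.387, -0.003]
contact_force: [-0.5, -0.4, -1.5]
grip_width: 0.0111
gripper_force: 59.4
```

Call:
apply_moves --pt "0 0 0.012 0 0 0" --pt "0 0 0.024 0 0 0" --pt "0 0 0.024 0 0 0"

```text
clock: 12.58
tcp_pos: [0.5304, -0.2862, 0.165]
orientation: [-2.819, 1.387, -0.001]
contact_force: [0.4, 0.2, -1.5]
grip_width: 0.011
gripper_force: 59.4
```

```bash
python3 d.py
```

```text
[ 0.53046777 -0.28621357  0.16504107] yaw -52.41499890011139 tilt [ 5.71143051e-04 -2.48320456e-04 -9.99999806e-01] F [ 0.29582797  0.70448873 -0.7261275 ] [ 0.51  0.43 -0.16  1.79  0.08  0.92 -2.17]
clip_grip 0.97 [311.2, 269.1] tool [ -0.50722551   0.45927971 -10.60041687]
clip_seat 0.81 [313.1, 224.4] tool [-0.21466536  1.54269141 45.39942721]
to G along shaft, across(tool x): 0.2279847348519994 0.41182843236740996
tool move to G, /.25: [ 0.00148185 -0.00082485  0.30016541]
```

Call:
apply_moves --pt "0 0 0.012 0 0 0" --pt "0 0 0.024 0 0 0" --pt "0 0 0.024 0 0 0"

```text
clock: 13.1
tcp_pos: [0.5303, -0.2861, 0.1585]
orientation: [-2.819, 1.387, 0.0]
contact_force: [0.7, 0.3, -0.5]
grip_width: 0.0111
gripper_force: 59.5
```

Call:
apply_moves --pt "0 0 0.01 0 0 0" --pt "0 0 0.016 0 0 0" --pt "0 0 0.016 0 0 0"

```text
clock: 13.48
tcp_pos: [0.5312, -0.2864, 0.156]
orientation: [-2.818, 1.387, -0.004]
contact_force: [-0.4, 0.6, 7.0]
grip_width: 0.0111
gripper_force: 60.7
```

In the groove: contact came at the 24 mm height, with no side force. Now I push.

Call:
apply_moves --pt "0 0 0.01 0 0 0" --pt "0 0 0.02 0 0 0" --pt "0 0 0.02 0 0 0"

```text
clock: 13.85
tcp_pos: [0.5313, -0.2859, 0.1507]
orientation: [-2.818, 1.387, -0.003]
contact_force: [-0.4, 1.2, 4.3]
grip_width: 0.0112
gripper_force: 60.3
```

Call:
apply_moves --pt "0 0 0.01 0 0 0" --pt "0 0 0.02 0 0 0" --pt "0 0 0.02 0 0 0"

```text
clock: 14.22
tcp_pos: [0.5308, -0.2859, 0.1449]
orientation: [-2.818, 1.387, -0.002]
contact_force: [1.8, 1.2, 1.5]
grip_width: 0.0111
gripper_force: 59.8
```

Call:
apply_moves --pt "0 0 0.01 0 0 0" --pt "0 0 0.02 0 0 0" --pt "0 0 0.02 0 0 0"

```text
clock: 14.6
tcp_pos: [0.53, -0.2858, 0.1386]
orientation: [-2.819, 1.387, 0.002]
contact_force: [1.5, 1.3, -4.0]
grip_width: 0.0112
gripper_force: 58.9
```

Past the snap (force now pulling down). I continue to the seat.

Call:
apply_moves --pt "0 0 0.01 0 0 0" --pt "0 0 0.014 0 0 0" --pt "0 0 0.014 0 0 0"

```text
clock: 14.98
tcp_pos: [0.5301, -0.286, 0.1357]
orientation: [-2.819, 1.387, 0.001]
contact_force: [1.6, -0.4, -4.8]
grip_width: 0.0112
gripper_force: 58.9
```

Call:
apply_moves --pt "0 0 0.008 0 0 0" --pt "0 0 0.008 0 0 0"

```text
clock: 15.22
tcp_pos: [0.5303, -0.2862, 0.1348]
orientation: [2.818, -1.388, 0.0]
contact_force: [-1.6, 0.9, 3.9]
grip_width: 0.0109
gripper_force: 60.3
```

Call:
apply_moves --pt "0 0 0.006 0 0 0" --pt "0 0 0.006 0 0 0"

```text
clock: 15.48
tcp_pos: [0.5305, -0.2863, 0.1346]
orientation: [2.818, -1.388, 0.001]
contact_force: [-3.9, 3.2, 13.8]
grip_width: 0.0115
gripper_force: 61.9
```

Call:
apply_moves --pt "0 0 0.003 0 0 0" --pt "0 0 0.003 0 0 0"

```text
clock: 15.72
tcp_pos: [0.5305, -0.2863, 0.1345]
orientation: [2.818, -1.388, 0.002]
contact_force: [-5.7, 4.7, 18.4]
grip_width: 0.0112
gripper_force: 62.5
```

Call:
apply_moves --pt "0 0 -0.011 0 0 0" --pt "0 0 -0.011 0 0 0"

```text
clock: 15.98
tcp_pos: [0.5303, -0.2862, 0.1349]
orientation: [2.819, -1.388, 0.0]
contact_force: [-1.1, 1.1, 3.2]
grip_width: 0.0111
gripper_force: 60.3
```

Call:
apply_moves --pt "0 0 0 0 0 0" --pt "0 0 0 0 0 0" --pt "0 0 0 0 0 0" --pt "0 0 0 0 0 0" --claw 0.28

```text
clock: 16.48
tcp_pos: [0.5302, -0.2862, 0.1346]
orientation: [2.819, -1.387, -0.0]
contact_force: [0.1, -0.0, -0.1]
grip_width: 0.0237
gripper_force: 0.0
```

Call:
apply_moves --pt "0 0 -0.05 0 0 0" --pt "0 0 -0.2 0 0 0" --pt "0 0 -0.4 0 0 0" --pt "0 0 -0.6 0 0 0" --pt "-0.15 0 -0.65 0 0 0"

```text
clock: 17.1
tcp_pos: [0.5095, -0.2585, 0.3019]
orientation: [-2.817, 1.391, -0.013]
contact_force: [0.1, 1.1, 0.1]
grip_width: 0.0241
gripper_force: 0.0
```

Call:
apply_moves --pt "0 0 0 0 0 0"

```text
clock: 17.23
tcp_pos: [0.5075, -0.2548, 0.3]
orientation: [-2.82, 1.384, -0.006]
contact_force: [0.7, 0.6, -0.5]
grip_width: 0.0238
gripper_force: 0.0
```

```bash
python3 -c "
from h import *
G=np.array([.5309,-.2864,.09]);a=np.array([np.cos(.658),np.sin(.658),0]);b=np.array([a[1],-a[0],0]);z=np.array([0,0,1.])
f=r.grab_frame('wrist');print(r.get_obs()['contact_force'])
P=[G+.077*z+s*.013*b+q*.006*a for s in(1,-1) for q in(1,-1)]
print(proj(f,np.array(P)))
for n,h in(('clip_grip',.056),('clip_seat',0)):
  for l in r.landmark_of(f,n)[:1]:
    p=onz(*ray(f,l['point']),.09+h);print(n,l['conf'],l['point'],(p-G)@a*1e3,(p-G)@b*1e3)
for n in('buffer_bottle','medium_bottle'):
  for l in r.landmark_of(f,n)[:1]: print(n,l['conf'],onz(*ray(f,l['point']),0))
save(f,'w7.png',(200,60,260,200),3)
"
```

```text
[-0.25068155  0.64763479 -0.55774889]
[[304.80730297 126.04750626]
 [319.70902482 126.06104954]
 [304.94279868 158.19434992]
 [319.47796174 158.2110837 ]]
clip_grip 0.75 [311.5, 139.4] 0.6430236497517521 0.3790775341783752
buffer_bottle 0.63 [ 0.46224037 -0.18345347  0.        ]
medium_bottle 0.75 [ 0.36859169 -0.18675825  0.        ]
```

View pics/w7.png

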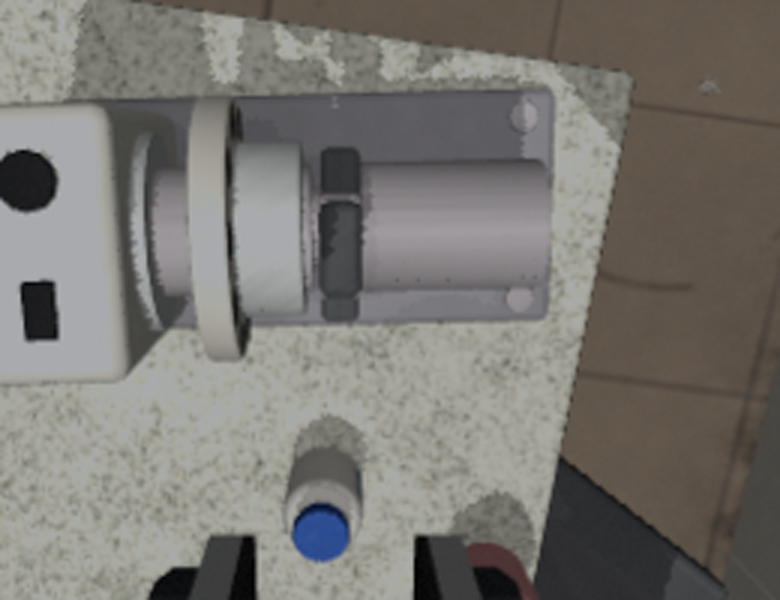

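The clip sits square and upright in the groove at (340,230) in the crop. Its tab top fills rows 202–295, matching the predicted home position (crop rows 198–295), and both bottles are standing where they were.

```bash
python3 -c "
from bench import r
print(r.hand_in())"
```

```text
the job is handed in; nothing more can be done
None
```

The retaining clip is snapped fully home in the shaft groove, square and upright and released; both bottles are undisturbed, and the job was handed in after about 17.5 s of robot time.

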